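# Oil the insert, then lock its knurled collar home and hold it

### The arm

A 6-joint arm with a two-finger parallel gripper is mounted at the origin on the work surface. World frame = base frame: x ahead of the robot, y to its left, z up, the work surface at z = 0. Lengths are in m, angles in rad, forces in N, time in s.
With the tool pointing down it reaches from about 0.325 to 0.9 m from the base axis. Payload 6.1 kg.
Tool frame: the origin (TCP) lies on the mounting face of the last link; the fingertips stand 173 mm ahead of it and the grasp point (between the pads) lies robot.pinch_z ahead of it (robot.pinch_z is the distance from the TCP to the grasp point, in m); z points along the fingers, y is the line along which they close (so a half turn about z gives the same grasp; the last joint's range is limited). The gripper opens to 85 mm and grips with 20 to 120 N. Pads are 22 mm wide; open, the fingers measure 114 mm over their backs; the gripper's body (76 mm by 85 mm) begins 54 mm behind the grasp point. The pads swing forward as they close: fully open they stand 13 mm farther back than shut.
Start: joints at [1.016, 0.22, 1.526, -0, 1.395, -0.126], TCP at [0.26, 0.568, 0.405] pointing down, gripper open.
Joint ranges: [-2.98, 2.98], [-0.91, 2.08], [0.09, 2.57], [-1.24, 4.39], [0.2, 2.65], [-2.68, 2.68]. Speed limits (rad/s): [2.57, 2.57, 3.01, 3.14, 3.14, 3.14].

### API

Orientations are given as [roll, pitch, yaw] about the fixed x, y, z axes, in that order (R = Rz(yaw) Ry(pitch) Rx(roll)).
In Python, from station import robot gives the robot as it stands.
- The arm moves only by the tool play_rows, never from a script. Its arguments are lists of equal length, an entry for each row: "offset": the shift along the tool's x, y, z in cm, a list of three; "twist": the turn about the tool's z in rad. A call has 1 to 12 rows; each row shifts and turns the commanded pose from where the row before left it, along the tool's axes as they then stand; what a row does not reach is not made up. A row lasts 1/8 s, in which the tool goes at most 62.5 mm and 10.7 degrees, less where a joint would pass 70% of its speed; a pose out of reach is approached as far as the arm can. A call is refused whole if a number of a shift passes 6.25 or a number of a turn 0.188, either way. A call with a gripper value outside its range is refused whole. "jaw" is the finger opening in cm, from 0 to 8.54, set as the call begins (left out, the last holds). The fingers move at their own pace and stop on an object; the grip force is fixed at half the most. Time passes only in rows, so rows that do not move let the fingers close. It gives the time, the measured TCP pose, the force, the opening and the grip force at its end, in the units of the state.
- robot.get_state(): the state, without advancing time (a new reading comes with each control period).
- robot.camera(name): name is "scene" or "top" or "wrist"; returns a dict with "color" (480x640x3 uint8, red, green, blue), "fx", "fy", "cx", "cy" (pixels), "rvec" (rotation vector, rad) and "tvec" (3), from world to camera coordinates, as OpenCV has them. Camera axes: x right, y down, z forward; pixel columns grow to the right and rows downward; lengths in m; the calibration is good to about 2 mm. The wrist camera is an equidistant fisheye: a pixel r from the principal point sees the ray r / f radians off the axis. A picture is of the moment at which its call begins. There is no depth.
- robot.sign_off(): hands the job in; it is judged then, once.
Trained networks look in a picture, given as the dict that the camera call returned (one of the last four; its "shot" number tells which), for a name from the list of things; names that differ only in an ending like _2 or _b are one class to them, and where a whole thing is asked for, a point or a joint stands for the part that bears it (a point fixed in the world has none). Each returns a list of dicts, best first, with "score" (0 to 1); they miss things now and then, are a little off and sometimes report something else, mostly with a low value. They report only what shows in the picture. A call takes as long as a camera call. They do not tell look-alikes from the thing itself.
- robot.find_in(query, picture): "extent" ([left, top, right, bottom] in pixels, round what is visible of it).
- robot.masks_of(query, picture): "mask" (480x640 bool, what is visible of it) and "extent" ([left, top, right, bottom] in pixels, round what is visible of it).
- robot.tip_of(query, picture): "at" ([column, row] in pixels: a listed point, or the origin of a listed thing).
The state is a dict: "time_s": time; "q": joint angles; "qvel": joint speeds; "joint_efforts": joint torques, N m; "ee_pos": TCP position; "tcp_rot": TCP orientation; "wrist_force": force on the tool from outside, world axes, zero at the start; "wrist_torque": the same for the moment, N m; "finger_gap": opening from 0.0 (shut) to 1.0 (fully open); "grip_force": force on a finger pad.
Only numpy, scipy, OpenCV 4.12 (cv2) and the standard library are available. Lean on these libraries where they do the work, as an engineer would, in place of code of your own. Each camera call takes 0.05 s, during which the arm holds its last target. There are 200 camera calls.

### The job

Press the nozzle cap of the spray bottle right down and let it come back up, so that the ejector insert gets its shot of oil. Then turn the knurled collar on the insert until its hidden keyways drop over the pins, push it fully home against its spring, and finish while still holding it pushed home. Leave everything else on the bench where it stands.

Things in the scene. Friction and masses are not known exactly. Their poses are not given: they have to be found in the camera images.
- slide: Fixed cast iron cross slide, 160 x 120 mm, 60 mm high, with a small handwheel on its own -x side, reaching 107 mm from the centre (its thin knob 129 mm). Origin under its centre on the table, z up. The chrome insert stands upright on this centre axis, with the collar around it.
- insert_top (a point): Centre of the top of the chrome insert (128 mm above the table), on the slide. Its round shank, 24 mm across, passes through the collar and shows 16 mm above it. Two level cross pins, one on each side of the shank, 5 mm thick, tops 81 mm above the table, are hidden inside the collar; where they point cannot be seen and does not follow from any listed yaw.
- seat (a joint): Sprung round seat disc (51 mm across) under the collar, around the insert: 0 = free, at its top stop (disc top 76 mm above the table), 0.010 m = pressed to its bottom stop. The spring pushes up with 4.8 N at 0 and 8.8 N at 0.010, so it lifts the collar again when released. It counts as home beyond 0.008.
- collar: Loose knurled metal collar, 52 mm across, 36 mm tall, about 0.22 kg, bore 28 mm, already around the insert's shank, resting on the seat. Origin at the centre of its underside (76 mm above the table at the start), z up. Grasp across its diameter, gripper pointing down, any yaw; nothing beside it rises above the slide's top. Two hidden keyways in its underside, on its own +x and -x.
- collar_top (a point): Centre of the collar's top face, 36 mm above its origin. At the start the pins lie 20 to 70 degrees clockwise (seen from above) of the keyways: turn it clockwise that far; 6 degrees off is near enough. Until they meet it goes down only 1 mm, then stands hard on the pins; once met it can be pushed 10 mm down against 2 to 7 N, to a hard stop. It does not drop by itself.
- bottle: Fixed white spray bottle in a screwed-down iron foot 72 mm across; body 54 mm across, grey nozzle cap on top. Origin under its centre on the table, z up; the short spout on the cap points along its own -x, roughly to the insert.
- nozzle (a joint): Sprung nozzle cap: 0 = up, 0.008 m = fully down; 3 N to start, 6 N fully down; counts as pressed beyond 0.006 and as back up below 0.0015.
- nozzle_top (a point): Centre of the flat top of the nozzle cap (26 mm across), 140 mm above the table when up; moves with it. Press straight down, e.g. with the shut fingertips.
- lap: Bystander: copper polishing lap, disc 44 mm across with a stem, 52 mm tall; origin under its centre
- cup: Bystander: clear acrylic cup 48 mm across with three orange mounted points, 66 mm tall in all; origin under its centre
- gauge: Bystander: squat steel depth gauge, foot 46 x 18 mm, 65 mm tall; origin under its centre
- stonebox: Bystander: open wooden box of polishing stones, 70 x 130 x 22 mm; origin under its centre
- jar: Bystander: small jar, 50 mm across, 50 mm tall; origin under its centre
- hammer: Bystander: brass hammer, 240 mm long, lying flat, head toward its own +x
- driver: Bystander: screwdriver, 200 mm long, lying flat, blade toward its own +x
There are look-alikes about, which are no part of the job. Leave any green look-alike of the collar alone. Leave any orange look-alike of the bottle alone.

How it is judged:
By the outcome, as a careful person would: the job done as asked, in the order asked, and still so for the second after the job is handed in, while the arm keeps its last pose, push and grip.
It also fails if it takes over 40 s, if anything falls off the work surface, if the arm or the gripper's body presses on something with over 40 N, if the wrist force passes 120 N, or if a joint passes its speed limit or range.

## Working session

There is one attempt and no reset: what is moved stays moved. The work goes in short steps, Python scripts to look and compute and a tool call to move; the robot and the scene stay as the last step left them, time stands still between calls to the robot, and variables do not carry over. Pictures are saved under pics/ and viewed, at most 10 in all, crops included, and the job is handed in when it is done.

Besides the shell and the picture viewer there is one more tool, called after "Request:" in YAML: its name, and indented under it one key for each argument. play_rows: Moves the arm, as the interface text tells. Its arguments: {"type":"object","properties":{"offset":{"type":"array","items":{"type":"array","items":{"type":"number"}}},"twist":{"type":"array","items":{"type":"number"}},"jaw":{"type":"number"}},"required":["offset","twist"]}

```bash
mkdir -p pics; ls; cat > h.py <<'E'
import numpy as np, cv2
from station import robot
def Rt(c): return cv2.Rodrigues(np.array(c["rvec"],float))[0], np.array(c["tvec"],float).ravel()
def onz(c,uv,z):
    R,t=Rt(c); d=R.T@np.array([(uv[0]-c["cx"])/c["fx"],(uv[1]-c["cy"])/c["fy"],1]); o=-R.T@t
    return o+d*(z-o[2])/d[2]
def proj(c,p):
    R,t=Rt(c); q=R@np.array(p)+t; return np.array([c["fx"]*q[0]/q[2]+c["cx"],c["fy"]*q[1]/q[2]+c["cy"]])
def tri(c1,a,c2,b):
    A=[];B=[]
    for c,uv in((c1,a),(c2,b)):
        R,t=Rt(c); d=R.T@np.array([(uv[0]-c["cx"])/c["fx"],(uv[1]-c["cy"])/c["fy"],1]); d/=np.linalg.norm(d); P=np.eye(3)-np.outer(d,d); A.append(P);B.append(P@(-R.T@t))
    return np.linalg.solve(sum(A),sum(B))
def save(c,n): cv2.imwrite("pics/"+n,c["color"][:,:,::-1])
E
python3 - <<'E'
from h import *
s=robot.get_state(); print(s, robot.pinch_z)
for n in("top","scene"):
    c=robot.camera(n); save(c,n+"1.png"); print(n,c["fx"],c["rvec"],c["tvec"],-Rt(c)[0].T@Rt(c)[1])
    for q,z in(("insert_top",.128),("collar_top",.112),("nozzle_top",.14)):
        for r in robot.tip_of(q,c): print(q,np.round(r["at"],1),round(r["score"],2),np.round(onz(c,r["at"],z),4))
    for q in("collar","bottle"):
        for r in robot.find_in(q,c): print(q,np.round(r["extent"]),round(r["score"],2))
E
```

```text
pics
{'time_s': 0.0, 'q': array([ 1.01587326e+00,  2.21248392e-01,  1.52762415e+00, -7.53320581e-06,
        1.39470319e+00, -1.26048027e-01]), 'qvel': array([ 0.00084204, -0.0005916 , -0.00118502, -0.0020849 ,  0.00036991,
        0.00112337]), 'joint_efforts': array([-9.19657068e-04, -4.96900070e+01, -3.89394021e+01, -3.72487957e-04,
        1.11934642e-02,  9.70603651e-06]), 'ee_pos': array([0.25973524, 0.56817419, 0.40357822]), 'tcp_rot': array([-3.13962438e+00, -2.41945706e-04,  2.71271871e+00]), 'wrist_force': array([-0.62082026, -0.04233744, -0.05878707]), 'wrist_torque': array([-0.00467196, -0.06887472,  0.0019676 ]), 'grip_force': 0.0, 'finger_gap': 1.005444696283443} 0.1547
top 592.0184325451489 [ 2.15895025 -2.12617154  0.138566  ] [0.01147219 0.60119916 1.4361905 ] [3.93035043e-01 1.32833748e-03 1.50656459e+00]
insert_top [263.1 271.5] 0.8 [0.518  0.1663 0.128 ]
collar_top [262.8 272.7] 0.87 [0.5166 0.1688 0.112 ]
collar_top [313.5 261.8] 0.51 [0.5443 0.0494 0.112 ]
nozzle_top [454.6 245.5] 0.59 [ 0.5842 -0.2789  0.14  ]
nozzle_top [404.3 253.6] 0.5 [ 0.5636 -0.1621  0.14  ]
collar [303. 255. 327. 274.] 0.66
collar [252. 256. 272. 285.] 0.56
bottle [381. 245. 412. 272.] 0.93
bottle [430. 237. 462. 267.] 0.88
scene 567.3479215752404 [ 2.21086782  1.1633792  -0.39560466] [-0.35789027 -0.28353661  1.51764642] [ 1.16448264 -0.39295894  1.00064608]
collar_top [356.3 195.1] 0.97 [0.5129 0.1756 0.112 ]
collar_top [316.2 246.7] 0.87 [0.5825 0.0216 0.112 ]
collar_top [248.6 237.7] 0.16 [ 0.4862 -0.0787  0.112 ]
nozzle_top [232.9 271.4] 0.68 [ 0.5622 -0.1545  0.14  ]
nozzle_top [179.2 307.7] 0.67 [ 0.5787 -0.2729  0.14  ]
collar [347. 188. 369. 216.] 0.88
collar [222. 269. 262. 329.] 0.64
collar [306. 243. 330. 269.] 0.61
collar [416. 167. 467. 224.] 0.35
bottle [171. 305. 210. 362.] 0.83
bottle [220. 268. 262. 329.] 0.8
```

View pics/top1.png

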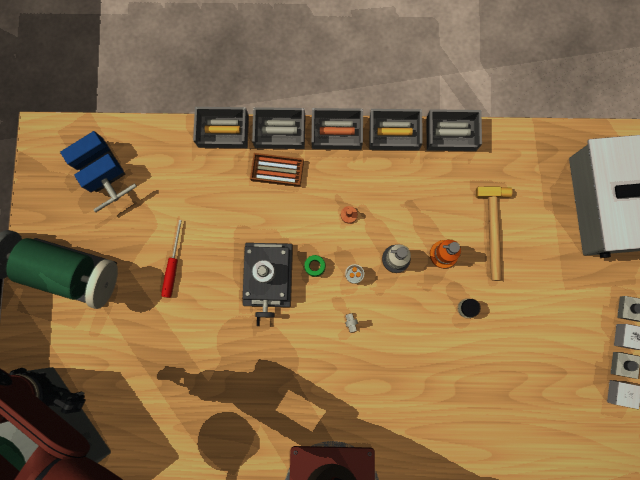

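View pics/scene1.png

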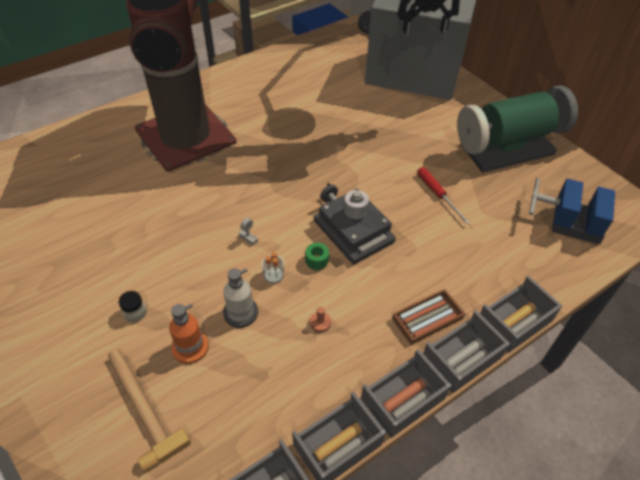

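The top view shows two candidates for each target:
- **Bottles:** white/grey at (397,257) and orange at (445,252). The white one fits.
- **Collars:** chrome on the slide at (263,271) and green on the table at (315,265). The one on the slide fits.

I'll confirm both in an enlarged crop.

```bash
python3 - <<'E'
from h import *
t=cv2.imread("pics/top1.png"); s=cv2.imread("pics/scene1.png")
a=[cv2.resize(t[y:y+50,x:x+66],(396,300),interpolation=cv2.INTER_CUBIC) for x,y in((230,245),(370,230))]
b=[cv2.resize(s[y:y+50,x:x+66],(396,300),interpolation=cv2.INTER_CUBIC) for x,y in((325,180),(205,260))]
cv2.imwrite("pics/crop1.png",np.vstack([np.hstack(a),np.hstack(b)]))
E
```

```text
(no output)
```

View pics/crop1.png

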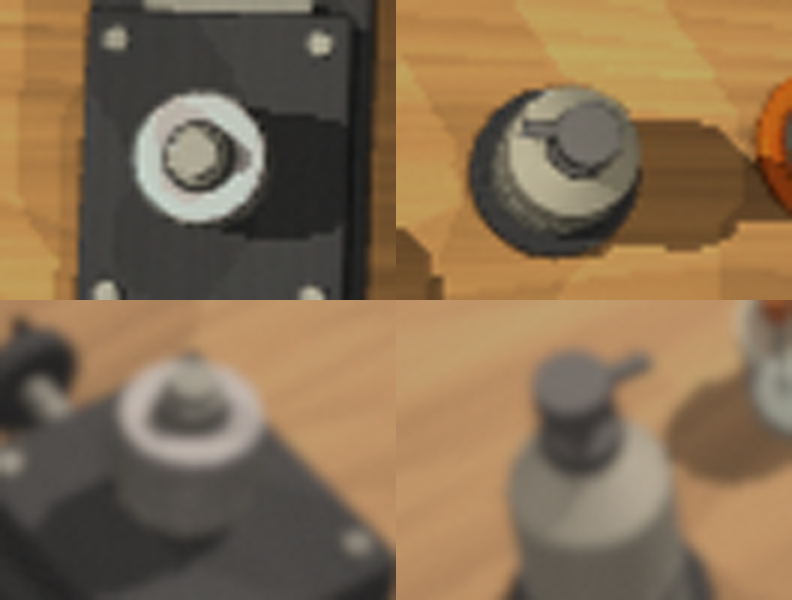

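```bash
cat >> h.py <<'E'
from scipy.spatial.transform import Rotation as Ro
def delta(target,s=None):
    s=s or robot.get_state(); R=Ro.from_euler("xyz",s["tcp_rot"]).as_matrix()
    return np.round(R.T@(np.array(target)-s["ee_pos"])*100,2)
E
python3 - <<'E'
from h import *
ct=robot.camera("top"); cs=robot.camera("scene")
noz=[(401.6,251.6),(233.9,273.6)]; col=[(262.9,270.8),(356.3,198.2)]; ins=[(261.6,270.4),(356.3,191.6)]
for n,p,z in(("noz",noz,.14),("col",col,.112),("ins",ins,.128)):
    print(n,onz(ct,p[0],z).round(4),onz(cs,p[1],z).round(4),tri(ct,p[0],cs,p[1]).round(4))
print("from start to above bottle", delta([.5625,-.157,.36]))
E
```

```text
noz [ 0.5681 -0.1559  0.14  ] [ 0.5677 -0.1555  0.14  ] [ 0.5681 -0.1557  0.1407]
col [0.5211 0.1687 0.112 ] [0.5203 0.17   0.112 ] [0.5212 0.1688 0.1134]
ins [0.5205 0.1698 0.128 ] [0.5164 0.1717 0.128 ] [0.5199 0.169  0.1326]
from start to above bottle [-57.69 -53.39   4.47]
```

Request:
play_rows:
  offset:
    - [-4.2,-3.8,0]
    - [-4.2,-3.8,0]
    - [-4.2,-3.8,0]
    - [-4.2,-3.8,0]
    - [-4.2,-3.8,0]
    - [-4.2,-3.8,0]
    - [-4.2,-3.8,0]
    - [-4.2,-3.8,0]
    - [-4.2,-3.8,0]
    - [-4.2,-3.8,0]
    - [-4.2,-3.8,0]
    - [-4.2,-3.8,0]
  twist: [0,0,0,0,0,0,0,0,0,0,0,0]
  jaw: 0

```text
time_s: 2.2
ee_pos: [0.5291, -0.0577, 0.4051]
tcp_rot: [3.141, 0.001, 2.713]
wrist_force: [0.4, 0.8, -0.3]
finger_gap: -0.001
grip_force: 0.0
```

```bash
python3 - <<'E'
from h import *
s=robot.get_state(); print(s["time_s"],s["ee_pos"],s["tcp_rot"],s["wrist_force"],s["finger_gap"],delta([.568,-.1557,.330]))
E
```

```text
2.2 [ 0.5291106  -0.05773487  0.40506201] [3.14123438e+00 9.09782247e-04 2.71258014e+00] [ 0.37237002  0.76307678 -0.26038777] -0.001006452031672943 [-7.6  -7.29  7.51]
```

Request:
play_rows:
  offset:
    - [-3.8,-3.65,0]
    - [-3.8,-3.65,0]
    - [0,0,5.5]
    - [0,0,0]
    - [0,0,0]
  twist: [0,0,0,0,0]

```text
time_s: 2.82
ee_pos: [0.5676, -0.1534, 0.3509]
tcp_rot: [3.141, 0.001, 2.713]
wrist_force: [0.6, 0.0, 0.8]
finger_gap: -0.002
grip_force: 0.0
```

```bash
python3 - <<'E'
from h import *
s=robot.get_state(); print(s["time_s"],s["wrist_force"],delta([.568,-.1557,.313]))
c=robot.camera("scene"); t=robot.camera("top")
a=[cv2.resize(i["color"][y:y+100,x:x+66,::-1],(396,600),interpolation=cv2.INTER_CUBIC) for i,x,y in((c,205,230),(t,370,200))]
cv2.imwrite("pics/crop2.png",np.hstack(a))
E
```

```text
2.825 [0.64677991 0.03923133 0.80099435] [-0.13 -0.19  3.79]
```

View pics/crop2.png

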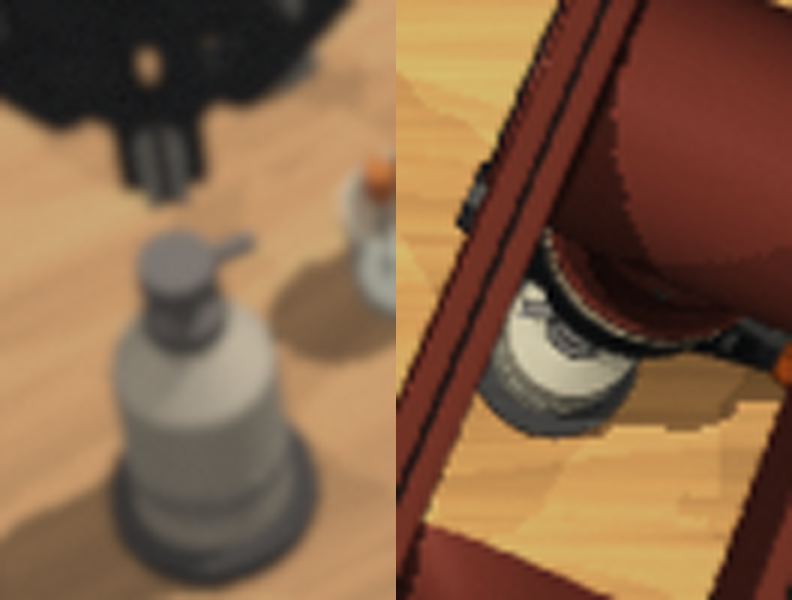

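The shut fingertips stand over the cap: tips at (160,195) and cap at (178,265) in the left crop. I'll press now.

Request:
play_rows:
  offset:
    - [-0.1,-0.2,2.0]
    - [0,0,1.2]
    - [0,0,0.6]
    - [0,0,0.3]
    - [0,0,0.3]
    - [0,0,0]
    - [0,0,0]
  twist: [0,0,0,0,0,0,0]

```text
time_s: 3.8
ee_pos: [0.5674, -0.156, 0.3062]
tcp_rot: [3.142, -0.0, 2.713]
wrist_force: [-4.3, 2.9, 5.4]
finger_gap: -0.003
grip_force: 2.8
```

Request:
play_rows:
  offset:
    - [0,0,0.1]
    - [0,0,0.1]
    - [0,0,0]
    - [0,0,0]
  twist: [0,0,0,0]

```text
time_s: 4.3
ee_pos: [0.5675, -0.156, 0.3054]
tcp_rot: [-3.142, 0.0, 2.713]
wrist_force: [-7.1, 3.0, 11.3]
finger_gap: 0.002
grip_force: 5.7
```

The force rose steeply while z stalled, so the cap is on its hard stop. I'll release it.

Request:
play_rows:
  offset:
    - [0,0,-0.5]
    - [0,0,-1.5]
    - [0,0,-4.0]
    - [0,0,-4.0]
    - [0,0,0]
    - [0,0,0]
  twist: [0,0,0,0,0,0]

```text
time_s: 5.05
ee_pos: [0.5674, -0.1561, 0.4037]
tcp_rot: [-3.142, 0.0, 2.713]
wrist_force: [-0.3, -0.2, -0.5]
finger_gap: 0.004
grip_force: 0.0
```

```bash
python3 - <<'E'
from h import *
s=robot.get_state(); print(s["time_s"],s["wrist_force"],s["ee_pos"],s["q"],delta([.521,.169,s["ee_pos"][2]]))
c=robot.camera("scene")
for r in robot.tip_of("nozzle_top",c): print(r)
cv2.imwrite("pics/crop3.png",cv2.resize(c["color"][230:330,205:271,::-1],(396,600),interpolation=cv2.INTER_CUBIC))
E
```

```text
5.05 [-0.26548503 -0.19777531 -0.47367454] [ 0.56743333 -0.15612766  0.40372489] [-4.02447207e-01  1.34472906e-01  1.62606625e+00 -4.17897375e-05
  1.38055895e+00 -1.54433319e+00] [ 1.774e+01  2.764e+01 -1.000e-02]
{'at': [177.3, 307.0], 'score': 0.61}
{'at': [233.1, 269.2], 'score': 0.6}
```

View pics/crop3.png

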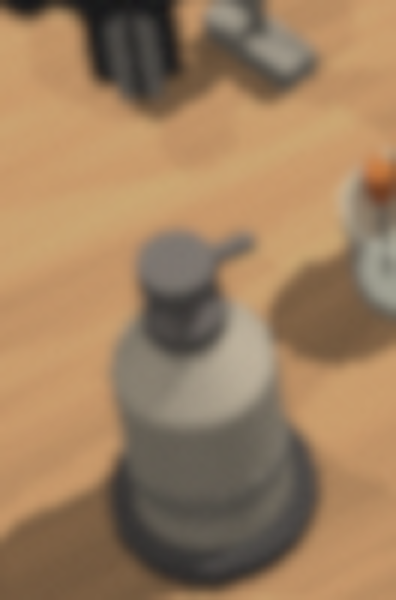

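The cap is back up, with its top at (178,262) as before. Next, the collar.

Request:
play_rows:
  offset:
    - [2.95,4.6,0]
    - [2.95,4.6,0]
    - [2.95,4.6,0]
    - [2.95,4.6,0]
    - [2.95,4.6,0]
    - [2.95,4.6,0]
    - [0,0,4.0]
    - [0,0,4.0]
    - [0,0,0]
    - [0,0,0]
  twist: [0,0,0,0,0,0,0,0,0,0]
  jaw: 8.54

```text
time_s: 6.4
ee_pos: [0.5216, 0.1684, 0.3244]
tcp_rot: [3.141, 0.0, 2.712]
wrist_force: [0.2, 0.8, -0.1]
finger_gap: 1.002
grip_force: 0.0
```

```bash
python3 - <<'E'
from h import *
s=robot.get_state(); print(s["time_s"],s["wrist_force"],s["ee_pos"],s["q"],delta([.521,.169,.252]))
w=robot.camera("wrist"); save(w,"wrist1.png")
R,t=Rt(w); f=w["fx"]
for q in("insert_top","collar_top"):
    for r in robot.tip_of(q,w): print(q,r)
for p in((.521,.169,.128),(.521,.169,.112)):
    c=R@np.array(p)+t; th=np.arctan2(np.hypot(c[0],c[1]),c[2]); k=f*th/np.hypot(c[0],c[1]); print(w["cx"]+k*c[0],w["cy"]+k*c[1])
E
```

```text
6.4 [ 0.17013851  0.80409185 -0.12374343] [0.52162232 0.16843378 0.32441402] [ 1.68439406e-01  1.09784854e-01  1.80754978e+00  2.09538315e-05
  1.22403268e+00 -9.73251966e-01] [0.08 0.02 7.24]
collar_top {'at': [205.1, 317.7], 'score': 0.75}
322.58036719775276 285.55859297270774
322.53436605361435 272.7199091094566
```

View pics/wrist1.png

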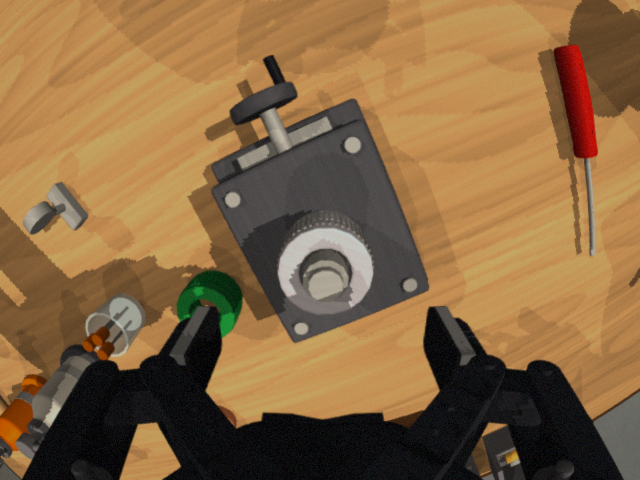

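The wrist view shows the collar centred between the fingers: collar top at (325,272), insert top at (326,283). The predicted positions were (322,273) and (323,286). The green ring at (210,300) is well clear, so I'll lower and grip.

Request:
play_rows:
  offset:
    - [0.1,0,3.0]
    - [0,0,3.0]
    - [0,0,1.2]
    - [0,0,0]
    - [0,0,0]
  twist: [0,0,0,0,0]

```text
time_s: 7.18
ee_pos: [0.5211, 0.169, 0.2533]
tcp_rot: [3.14, 0.002, 2.713]
wrist_force: [-1.1, 0.0, 0.4]
finger_gap: 0.997
grip_force: 0.0
```

Request:
play_rows:
  offset:
    - [0,0,0]
    - [0,0,0]
    - [0,0,0]
    - [0,0,0]
    - [0,0,0]
    - [0,0,0]
  twist: [0,0,0,0,0,0]
  jaw: 4.0

```text
time_s: 7.92
ee_pos: [0.5208, 0.1691, 0.2525]
tcp_rot: [3.141, 0.001, 2.713]
wrist_force: [0.8, 0.8, 6.0]
finger_gap: 0.594
grip_force: 61.8
```

Gripped at about 51 mm opening, centred, 62 N. I'll turn clockwise (+twist) to about 16° first, then press lightly and feel for the drop.

Request:
play_rows:
  offset:
    - [0,0,0]
    - [0,0,0]
    - [0,0,0.1]
    - [0,0,0.1]
    - [0,0,0]
  twist: [0.14,0.14,0,0,0]

```text
time_s: 8.55
ee_pos: [0.5209, 0.169, 0.2519]
tcp_rot: [3.141, 0.001, 2.433]
wrist_force: [-6.7, -0.4, 16.9]
finger_gap: 0.596
grip_force: 62.9
```

Request:
play_rows:
  offset:
    - [0,0,0]
    - [0,0,0]
  twist: [0.12,0]

```text
time_s: 8.8
ee_pos: [0.5213, 0.1692, 0.2521]
tcp_rot: [3.139, 0.001, 2.311]
wrist_force: [-2.7, -0.3, 14.3]
finger_gap: 0.596
grip_force: 62.6
```

Request:
play_rows:
  offset:
    - [0,0,0]
    - [0,0,0]
  twist: [0.12,0]

```text
time_s: 9.05
ee_pos: [0.5214, 0.169, 0.2521]
tcp_rot: [3.139, 0.002, 2.191]
wrist_force: [-1.4, 0.1, 14.5]
finger_gap: 0.599
grip_force: 62.6
```

Request:
play_rows:
  offset:
    - [0,0,0]
    - [0,0,0]
  twist: [0.12,0]

```text
time_s: 9.3
ee_pos: [0.5213, 0.1685, 0.2519]
tcp_rot: [3.14, 0.002, 2.072]
wrist_force: [-2.4, -2.8, 14.8]
finger_gap: 0.598
grip_force: 62.6
```

Request:
play_rows:
  offset:
    - [0,0,0]
    - [0,0,0]
  twist: [0.12,0]

```text
time_s: 9.55
ee_pos: [0.5212, 0.169, 0.2512]
tcp_rot: [3.139, 0.001, 1.951]
wrist_force: [0.6, 1.5, 8.7]
finger_gap: 0.596
grip_force: 62.2
```

The force fell and z dropped at about 44°. I'll try a push.

Request:
play_rows:
  offset:
    - [0,0,0.1]
    - [0,0,0.1]
    - [0,0,0]
  twist: [0,0,0]

```text
time_s: 9.93
ee_pos: [0.5214, 0.1694, 0.2501]
tcp_rot: [3.138, -0.0, 1.952]
wrist_force: [-1.8, 1.2, 14.1]
finger_gap: 0.597
grip_force: 62.7
```

Request:
play_rows:
  offset:
    - [0,0,0]
    - [0,0,0]
  twist: [0.06,0]

```text
time_s: 10.18
ee_pos: [0.5214, 0.1693, 0.2491]
tcp_rot: [3.138, -0.0, 1.892]
wrist_force: [0.7, 2.8, 6.0]
finger_gap: 0.596
grip_force: 62.0
```

Request:
play_rows:
  offset:
    - [0,0,0]
    - [0,0,0.15]
    - [0,0,0.15]
    - [0,0,0]
  twist: [0.03,0,0,0]

```text
time_s: 10.68
ee_pos: [0.5213, 0.1693, 0.2457]
tcp_rot: [3.138, -0.0, 1.863]
wrist_force: [2.9, 3.1, 4.5]
finger_gap: 0.599
grip_force: 61.9
```

Request:
play_rows:
  offset:
    - [0,0,0.15]
    - [0,0,0.15]
    - [0,0,0]
    - [0,0,0]
  twist: [0,0,0,0]

```text
time_s: 11.18
ee_pos: [0.5213, 0.1693, 0.2436]
tcp_rot: [3.138, 0.0, 1.863]
wrist_force: [-0.7, 1.7, 10.5]
finger_gap: 0.599
grip_force: 62.5
```

Request:
play_rows:
  offset:
    - [0,0,0.15]
    - [0,0,0]
    - [0,0,0]
  twist: [0,0,0]

```text
time_s: 11.55
ee_pos: [0.5214, 0.1694, 0.2435]
tcp_rot: [3.138, 0.0, 1.863]
wrist_force: [-5.2, 0.3, 21.3]
finger_gap: 0.602
grip_force: 63.5
```

```bash
python3 - <<'E'
from h import *
s=robot.get_state(); print(s["time_s"],s["wrist_force"],s["ee_pos"])
c=robot.camera("scene"); w=robot.camera("wrist"); save(w,"w2.png")
cv2.imwrite("pics/crop4.png",np.hstack([cv2.resize(c["color"][140:240,310:410,::-1],(400,400),interpolation=cv2.INTER_CUBIC),cv2.resize(w["color"][180:380,220:420,::-1],(400,400),interpolation=cv2.INTER_CUBIC)]))
E
```

```text
11.55 [-5.19288756  0.32593152 21.28101732] [0.5214298  0.16935993 0.24351638]
```

View pics/crop4.png

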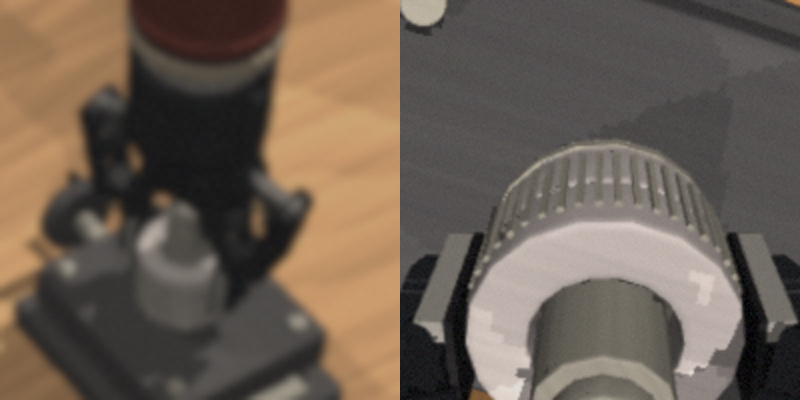

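The collar hit its hard stop at z = 0.2435, about 9.6 mm down. The tips are still about 10 mm above the slide, so the stop is the seat. The crop shows more shank exposed above the collar. I'll check that it holds steady, then hand in.

Request:
play_rows:
  offset:
    - [0,0,0]
    - [0,0,0]
    - [0,0,0]
    - [0,0,0]
  twist: [0,0,0,0]

```text
time_s: 12.15
ee_pos: [0.5214, 0.1693, 0.2435]
tcp_rot: [3.138, 0.0, 1.863]
wrist_force: [-4.6, 0.1, 21.8]
finger_gap: 0.6
grip_force: 63.5
```

```bash
python3 - <<'E'
from h import *
s=robot.get_state(); print(s["time_s"],s["wrist_force"],s["ee_pos"])
if s["wrist_force"][2]>12 and abs(s["ee_pos"][2]-.2435)<.0006: print(robot.sign_off())
E
```

```text
12.15 [-4.64807446  0.12862596 21.81039434] [0.52142106 0.16934473 0.24348935]
the job is handed in; nothing more can be done
None
```

I pressed the nozzle cap to its stop and let it come back up, then turned the collar about 49° clockwise onto its pins and pushed it to its hard stop; I handed the job in at 12.2 s, still holding it there with about 22 N.

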